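# Hang the pestle plumb and stand it in its mortar

## Robot

A 6-joint arm with a two-finger parallel gripper is mounted at the origin on the work surface. World frame = base frame: x ahead of the robot, y to its left, z up, the work surface at z = 0. Lengths are in m, angles in rad, forces in N, time in s.
With the tool pointing down it reaches from about 0.375 to 0.9 m from the base axis. Payload 3.1 kg.
Tool frame: the origin (TCP) lies midway between the tips of the shut fingers; the grasp point (between the pads) lies 19 mm behind it; z points along the fingers, x is the direction in which the jaws open and shut, and the axes are right-handed (so a half turn about z gives the same grasp; the last joint's range is limited). The gripper opens to 87 mm and grips with 3 to 60 N. Pads are 19 mm wide; open, the fingers measure 117 mm over their backs; the gripper's body (75 mm by 190 mm) begins 51 mm behind the grasp point.
Start: joints at [-1.375, 0.527, 1.433, -0, 1.181, -0.178], TCP at [0.229, -0.582, 0.223] pointing down, gripper open.
Joint ranges: [-3.08, 3.08], [-0.75, 2.2], [0.22, 2.44], [-1.43, 4.57], [0, 2.65], [-2.85, 2.85]. Speed limits (rad/s): [2.79, 2.79, 3.14, 3.14, 3.14, 3.14].

## Interface

Orientations are given as a unit quaternion [x, y, z, w].
In Python, from rig import * gives the robot as it stands.
- The arm moves only by the tool drive_tool, never from a script. Its argument "plan" is a list of rows, each an object with "offset": the shift along the tool's x, y, z in cm, a list of three; "delta_rot": the turn, a rotation vector about the tool's x, y, z in degrees, a list of three; "jaw": the finger opening in cm, from 0 to 8.7. In form: [{"offset": [dx, dy, dz], "delta_rot": [wx, wy, wz], "jaw": jaw}, ...]. A call has exactly 8 rows; each row is the pose to reach, as a shift and turn from the pose commanded when the call began, along the tool's axes at that moment; what a row does not reach only later rows make up. A row lasts 1/12 s, in which the tool goes at most 41.7 mm and 7.16 degrees, less where a joint would pass 70% of its speed; a pose out of reach is approached as far as the arm can. A call with a gripper value outside its range is refused whole. The fingers move at their own pace and stop on an object; "squeeze" is the grip in N (left out, the last holds). Time passes only in rows, so rows that repeat a pose let the fingers close, or fill a call up. It gives the time, the measured TCP pose, the force and the opening at its end, in the units of the state.
- get_obs(): the state, without advancing time (a new reading comes with each control period).
- camera(name): name is "side" or "top" or "wrist"; returns the picture (400x640x3 uint8, red, green, blue); there is no depth.
- calibration(name): a dict with "K" (3x3 intrinsics, pixels), "pose" (4x4, takes a point from camera to world coordinates); the wrist camera has in their place "tool_from_camera" (4x4, takes a point from camera to tool coordinates, whose origin is the TCP and whose axes are the tool frame's). Camera axes: x right, y down, z forward; pixel columns grow to the right and rows downward; lengths in m; the calibration is good to about 2 mm. A picture is of the moment at which its call begins: read the wrist's pose just before it. calibration takes no time and is no camera call.
- hand_in(): hands the job in, once; it reports no verdict.
The state is a dict: "time": time; "q": joint angles; "joint_velocities": joint speeds; "joint_torque": joint torques, N m; "position": TCP position; "tool_rot": TCP orientation; "ft_force": force on the tool from outside, world axes, zero at the start; "moment": the same for the moment, N m; "grip_width": finger opening in m.
Only numpy, scipy, OpenCV 4.12 (cv2) and the standard library are available. Lean on these libraries where they do the work, as an engineer would, in place of code of your own. Each camera call takes 0.05 s, during which the arm holds its last target.

## Task

Put the steel pestle with the ball knob away in the stone mortar: pinch it by the knob and lift it well clear, loosen your grip just enough that its heavy end swings down and it hangs straight, then tighten up again. Lower it heavy end first into the mortar until it is down on the bottom before you let go, and leave it standing there (leaning on the rim is fine); leave the plain wooden pestle lying on the rest and the mortar where it is.

Things in the scene. Friction and masses are not known exactly. Their poses are not given: they have to be found in the camera images.
- pestle: Round steel pestle, 0.5 kg, 177 mm long. Origin: centre of its ball knob, 24 mm across; z axis along the shaft from foot to knob (z up = heavy end down). Shaft 14 mm thick. Lies level in a slot of a low aluminium rest, axis 52 mm above the worktop, knob towards the robot, clear of the rest by 41 mm with nothing under it. Pinched by the knob it turns about the line between the pads, held by grip.
- pestle_foot (a point): Centre of the flat foot under the pestle's thick heavy head (36 mm across), 165 mm from the knob's centre; centre of mass 125 mm from it. Pinched by the knob with 100 N or more the pestle stays nearly level; between about 20 and 60 N the foot swings down within a second. From such a hard pinch, fingers opened 1 to 3 mm let it swing; 4 mm drops it.
- mortar: Heavy loose stone mortar, 2.2 kg: round open vessel, 116 mm across and 85 mm high, mouth 102 mm wide inside, narrowing to 86 mm at the flat inner floor, which is 10 mm above its underside. Origin: centre of its underside, on the worktop; z up. The taller, thinner steel beaker nearby is not it.
- wood_pestle: Wooden pestle of like shape but without a knob, its thin end plain; lies parallel to the steel one, 110 mm away between axes, in the other slot of the rest. Not to be moved. Origin on its axis, 165 mm from its foot; z axis from foot to thin end.
Things that resemble listed ones, but are neither listed nor needed, are in the scene too. What is shaped like the mortar but blue or red is not meant.

How it is judged:
On the way, in this order (a step that is already met when the one before it is completed fails the run):
1. the pestle hangs in the gripper, heavy end down, within 15 degrees of vertical, its foot at least 60 mm above the worktop (angle between pestle's own z axis and vertical below 0.262 rad and height (world z) of pestle_foot above 0.06 m and contact force between the fingers and pestle above 1 N and angular speed of pestle below 0.5 rad/s), for 0.2 s.
2. still gripped, its foot is inside the mortar, within 20 mm of the bottom (z of pestle_foot in the frame of mortar below 0.03 m and horizontal distance between pestle_foot and mortar below 0.05 m and contact force between the fingers and pestle above 1 N), for 0.1 s.
At the end, for the whole second after the job is handed in: The steel pestle stands in the stone mortar, foot within 20 mm of the inner floor and within 50 mm of its axis, knob up and leaning no more than 45 degrees, released and at rest; the mortar is upright and within 40 mm of where it was (z of pestle_foot in the frame of mortar below 0.03 m and horizontal distance between pestle_foot and mortar below 0.05 m and angle between pestle's own z axis and vertical below 0.8 rad and height (world z) of pestle above 0.1 m and linear speed of pestle below 0.03 m/s and angle between mortar's own z axis and vertical below 0.1 rad and distance of mortar from where it was at the start of the episode below 0.04 m); the robot touches nothing.
It fails at once if the wooden pestle is moved more than 30 mm (distance of wood_pestle from where it was at the start of the episode above 0.03 m).
It fails at once if the mortar is tipped over 15 degrees (angle between mortar's own z axis and vertical above 0.262 rad).
It also fails if it takes over 45 s, if anything falls off the work surface, if the arm or the gripper's body presses on something with over 40 N, if the wrist force passes 120 N, or if a joint passes its speed limit or range.

## Working session

There is one attempt and no reset: what is moved stays moved. The work goes in short steps, Python scripts to look and compute and a tool call to move; the robot and the scene stay as the last step left them, time stands still between calls to the robot, and variables do not carry over. Pictures are saved under pics/ and viewed, and the job is handed in when it is done.

Besides the shell and the picture viewer there is one more tool, called after "Call:" by a JSON object that holds its "op" and its "data". drive_tool: Moves the arm, as the interface text tells. Its arguments: {"type":"object","properties":{"plan":{"type":"array","items":{"type":"object","properties":{"offset":{"type":"array","items":{"type":"number"}},"delta_rot":{"type":"array","items":{"type":"number"}},"jaw":{"type":"number"}}}},"squeeze":{"type":"number"}},"required":["plan"]}

```bash
mkdir -p pics; ls
python3 - <<'E'
from rig import *
import cv2
o=get_obs()
print({k:o[k] for k in ('time','position','tool_rot','grip_width')})
for n in ('side','top','wrist'):
    cv2.imwrite(f'pics/{n}0.png',cv2.cvtColor(camera(n),cv2.COLOR_RGB2BGR))
    print(n,calibration(n))
E
```

```text
pics
{'time': 0.0, 'position': array([ 0.22867433, -0.58089075,  0.22156458]), 'tool_rot': array([ 8.26483603e-01, -5.62959756e-01, -7.89648130e-04, -7.36527996e-04]), 'grip_width': 0.0870799459783199}
side {'K': array([[496.21140883,   0.        , 318.68078584],
       [  0.        , 496.21140883, 202.44293467],
       [  0.        ,   0.        ,   1.        ]]), 'pose': array([[-0.9092957 , -0.25464097,  0.32914936,  0.18440508],
       [-0.41595189,  0.53168882, -0.73776082,  0.69999272],
       [ 0.0128591 , -0.80775304, -0.58938075,  0.62361263],
       [ 0.        ,  0.        ,  0.        ,  1.        ]])}
top {'K': array([[443.98148142,   0.        , 318.29539675],
       [  0.        , 443.98148142, 200.19107462],
       [  0.        ,   0.        ,   1.        ]]), 'pose': array([[-8.55396425e-04, -9.95527170e-01,  9.44718052e-02,
         4.25051195e-01],
       [-9.99977248e-01,  2.19426595e-04, -6.74203085e-03,
        -7.59000867e-03],
       [ 6.69114527e-03, -9.44754229e-02, -9.95504708e-01,
         9.11388019e-01],
       [ 0.00000000e+00,  0.00000000e+00,  0.00000000e+00,
         1.00000000e+00]])}
wrist {'K': array([[290.97921764,   0.        , 319.91490952],
       [  0.        , 290.97921764, 197.86199702],
       [  0.        ,   0.        ,   1.        ]]), 'tool_from_camera': array([[ 9.99999975e-01,  2.06750207e-04,  8.51320561e-05,
        -3.10473528e-04],
       [-2.22320458e-04,  9.59961374e-01,  2.80132309e-01,
        -7.64734892e-02],
       [-2.38060726e-05, -2.80132321e-01,  9.59961396e-01,
        -1.62480701e-01],
       [ 0.00000000e+00,  0.00000000e+00,  0.00000000e+00,
         1.00000000e+00]])}
```

View pics/top0.png

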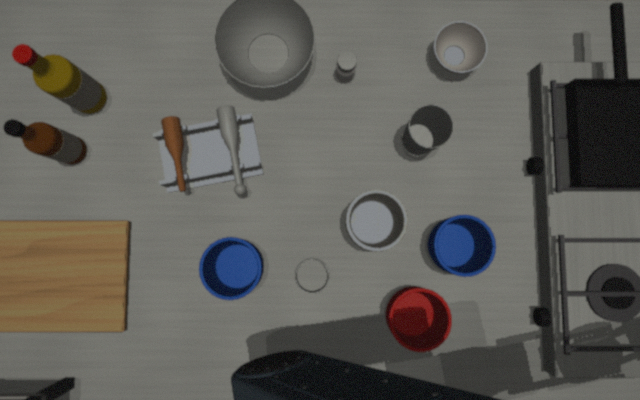

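View pics/side0.png

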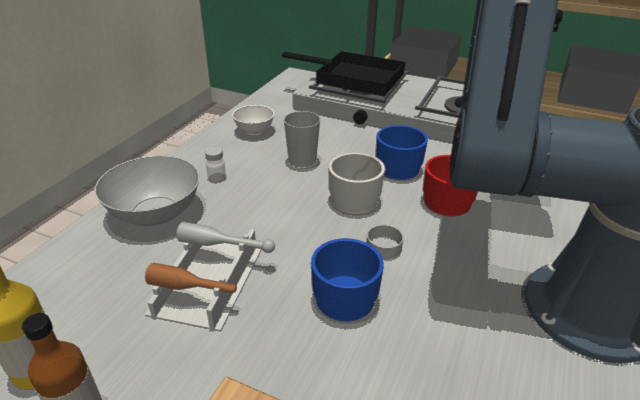

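The top view shows the grey mortar at about (376,220), the blue and red decoys, and the steel pestle's knob at (240,188) with its head at (227,107). The wooden pestle lies to its left.

```bash
cat > h.py <<'E'
import numpy as np,cv2
from rig import *
from scipy.spatial.transform import Rotation as R
def ray(n,uv):
    c=calibration(n);K=np.array(c['K'])
    if n=='wrist':
        o=get_obs();T=np.eye(4);T[:3,:3]=R.from_quat(o['tool_rot']).as_matrix();T[:3,3]=o['position'];P=T@c['tool_from_camera']
    else:P=np.array(c['pose'])
    d=P[:3,:3]@np.linalg.solve(K,[uv[0],uv[1],1.]);return P[:3,3],d
def plane(n,uv,z):
    p,d=ray(n,uv);return p+d*(z-p[2])/d[2]
E
python3 - <<'E'
from h import *
a=cv2.imread('pics/top0.png');s=cv2.imread('pics/side0.png')
v=np.vstack([cv2.resize(a[80:210,140:280],(646,600),interpolation=2)]);cv2.imwrite('pics/tp.png',v)
cv2.imwrite('pics/tm.png',cv2.resize(a[170:270,330:430],(600,600),interpolation=2))
cv2.imwrite('pics/sp.png',cv2.resize(s[140:300,170:370],(750,600),interpolation=2))
E
```

```text
(no output)
```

View pics/tp.png

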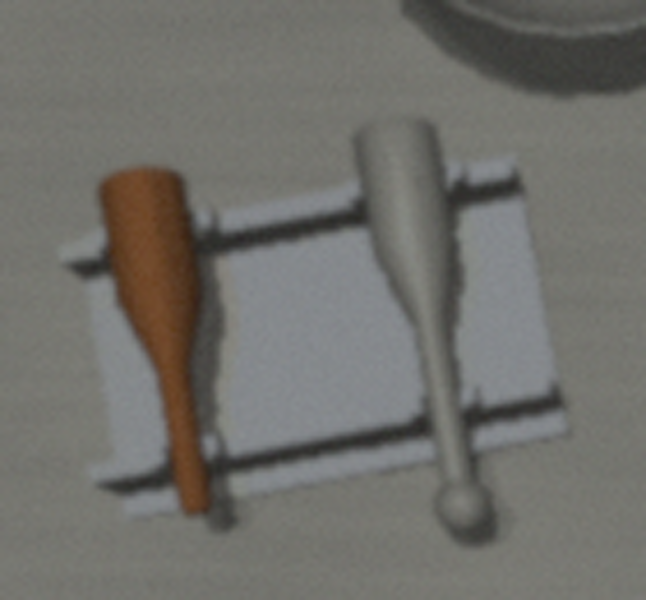

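View pics/tm.png

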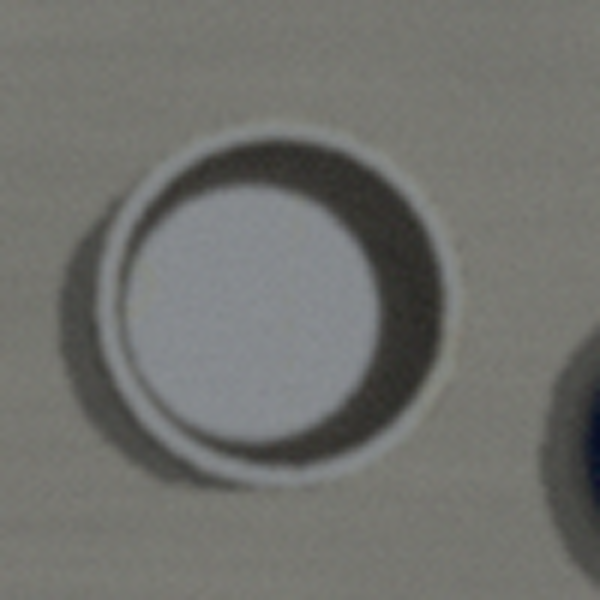

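View pics/sp.png

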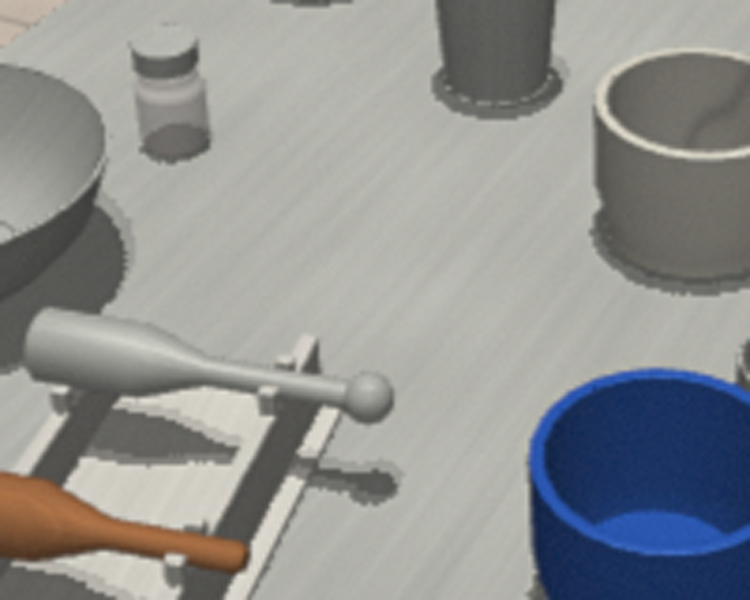

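Run:
```python
from h import *
k=plane('top',(239.9,188.8),.052);f=plane('top',(225.8,107),.054)
print('knob',k,'side',plane('side',(268,245.5),.052),'foot',f,np.linalg.norm(k-f))
p1,d1=ray('top',(239.9,188.8));p2,d2=ray('side',(268,245.5))
A=np.c_[d1,-d2];t=np.linalg.lstsq(A,p2-p1,rcond=None)[0];print(p1+t[0]*d1,p2+t[1]*d2)
# axis from shaft/head midline
for uv in [(447,430),(399,170)]:
    print(plane('top',(140+uv[0]/4.614,80+uv[1]/4.615),.052))
m=plane('top',(375.9,220.2),.085);print('mortar',m,plane('top',(97/6+330,220.2),.085)-plane('top',(460/6+330,220.2),.085))
fl=plane('top',(330+251/6-.5,170+312/6-.5),.01);print('floor',fl)
s=cv2.imread('pics/side0.png');g=(cv2.inRange(cv2.cvtColor(s,cv2.COLOR_BGR2HSV),(0,0,170),(60,40,255)))
a=f-k;print('yaw axis',np.degrees(np.arctan2(a[1],a[0])))
o=get_obs();print(o['time'],R.from_quat(o['tool_rot']).as_matrix().round(3))
```

```text
knob [0.52891527 0.13919511 0.052     ] side [0.53036107 0.13845126 0.052     ] foot [0.69147199 0.16926247 0.054     ] 0.16532614293084802
[0.52881472 0.139053   0.05283198] [0.52974867 0.13944529 0.05301186]
[0.5596482  0.14557468 0.052     ]
[0.67216609 0.16796598 0.052     ]
mortar [ 0.46599885 -0.12049591  0.085     ] [5.90565498e-05 1.12836299e-01 0.00000000e+00]
floor [ 0.46707811 -0.12142142  0.01      ]
yaw axis 10.479299705239267
0.15 [[ 0.366 -0.931 -0.   ]
 [-0.931 -0.366  0.002]
 [-0.002 -0.    -1.   ]]
```

View pics/wrist0.png

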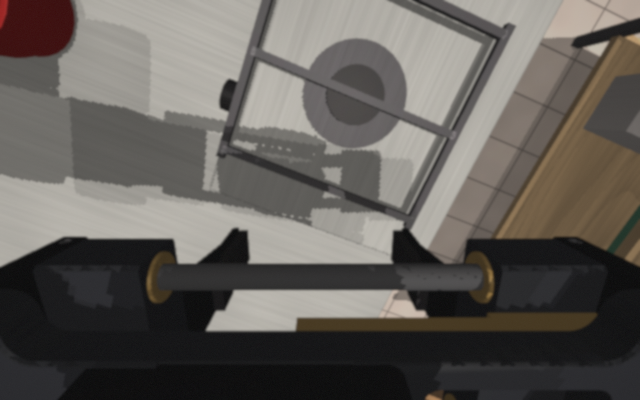

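The wrist view shows only the floor area by the stove. The two views agree on the knob at (0.529, 0.139, 0.053), and the knob-to-foot length comes out at 165 mm as it should. The mortar is at (0.466, -0.121), and its rim and floor centres agree.

Call:
{"op": "drive_tool", "data": {"plan": [{"offset":[-2.8,-2.7,0],"delta_rot":[0,0,2],"jaw":5.5},{"offset":[-5.6,-5.4,0],"delta_rot":[0,0,4],"jaw":5.5},{"offset":[-8.4,-8.1,0],"delta_rot":[0,0,6],"jaw":5.5},{"offset":[-11.2,-10.8,0],"delta_rot":[0,0,8],"jaw":5.5},{"offset":[-14,-13.5,0],"delta_rot":[0,0,10.5],"jaw":5.5},{"offset":[-16.8,-16.2,0],"delta_rot":[0,0,10.5],"jaw":5.5},{"offset":[-19.6,-18.9,0],"delta_rot":[0,0,10.5],"jaw":5.5},{"offset":[-22.4,-21.6,0],"delta_rot":[0,0,10.5],"jaw":5.5}], "squeeze": 60}}

```text
time: 0.82
position: [0.348, -0.2921, 0.2225]
tool_rot: [0.771, -0.637, -0.0, -0.0]
ft_force: [0.9, 0.4, 0.2]
grip_width: 0.0555
```

```bash
cat >> h.py <<'E'
def go(p,yaw=None):
    o=get_obs();M=R.from_quat(o['tool_rot']).as_matrix()
    print('t',round(o['time'],2),'pos',o['position'].round(4),'yaw',np.degrees(np.arctan2(M[1,0],M[0,0])).round(2),'z',M[:,2].round(4),'q',o['q'].round(2),'F',o['ft_force'].round(1),'w',round(o['grip_width'],4))
    print('offset cm',(M.T@(np.array(p)-o['position'])*100).round(2))
E
python3 -c "
from h import *
go([.529,.139,.2])"
```

```text
t 0.82 pos [ 0.348  -0.2921  0.2225] yaw -79.06 z [-1.e-04  3.e-04 -1.e+00] q [-0.95  0.3   1.84  0.    1.    0.43] F [0.9 0.4 0.2] w 0.0555
offset cm [-38.9  -25.95   2.26]
```

Call:
{"op": "drive_tool", "data": {"plan": [{"offset":[-3.2,-2.1,0],"delta_rot":[0,0,0],"jaw":5.5},{"offset":[-6.4,-4.2,0],"delta_rot":[0,0,0],"jaw":5.5},{"offset":[-9.6,-6.4,0],"delta_rot":[0,0,0],"jaw":5.5},{"offset":[-12.8,-8.5,0],"delta_rot":[0,0,0],"jaw":5.5},{"offset":[-16,-10.7,0],"delta_rot":[0,0,0],"jaw":5.5},{"offset":[-19.2,-12.8,0],"delta_rot":[0,0,0],"jaw":5.5},{"offset":[-22.4,-15,0],"delta_rot":[0,0,0],"jaw":5.5},{"offset":[-25.6,-17.1,0],"delta_rot":[0,0,0],"jaw":5.5}]}}

```text
time: 1.48
position: [0.4674, -0.0082, 0.2226]
tool_rot: [0.772, -0.636, 0.0, -0.0]
ft_force: [0.7, -0.9, -0.3]
grip_width: 0.0552
```

```bash
python3 -c "
from h import *
go([.529,.139,.19])"
```

```text
t 1.48 pos [ 0.4674 -0.0082  0.2226] yaw -79.02 z [ 1.e-04 -1.e-04 -1.e+00] q [-0.26  0.32  1.82 -0.    1.01  1.12] F [ 0.7 -0.9 -0.3] w 0.0552
offset cm [-13.28  -8.86   3.26]
```

Call:
{"op": "drive_tool", "data": {"plan": [{"offset":[-3.2,-2.1,1],"delta_rot":[0,0,0],"jaw":5.5},{"offset":[-6.4,-4.2,2],"delta_rot":[0,0,0],"jaw":5.5},{"offset":[-9.6,-6.4,3],"delta_rot":[0,0,0],"jaw":5.5},{"offset":[-12.2,-8.2,4],"delta_rot":[0,0,0],"jaw":5.5},{"offset":[-13.3,-8.9,5],"delta_rot":[0,0,0],"jaw":5.5},{"offset":[-13.3,-8.9,6],"delta_rot":[0,0,0],"jaw":5.5},{"offset":[-13.3,-8.9,6],"delta_rot":[0,0,0],"jaw":5.5},{"offset":[-13.3,-8.9,6],"delta_rot":[0,0,0],"jaw":5.5}]}}

```text
time: 2.15
position: [0.5276, 0.1363, 0.1617]
tool_rot: [0.771, -0.636, -0.001, 0.001]
ft_force: [0.3, 0.5, -0.2]
grip_width: 0.055
```

```bash
python3 -c "
from h import *
go([.529,.139,.0335])
cv2.imwrite('pics/w1.png',cv2.cvtColor(camera('wrist'),cv2.COLOR_RGB2BGR))
o=get_obs();T=np.eye(4);T[:3,:3]=R.from_quat(o['tool_rot']).as_matrix();T[:3,3]=o['position'];P=np.linalg.inv(T@calibration('wrist')['tool_from_camera'])
c=P[:3,:3]@[.529,.139,.052]+P[:3,3];u=calibration('wrist')['K']@c;print('pred',u[:2]/u[2])
"
```

```text
t 2.15 pos [0.5276 0.1363 0.1617] yaw -79.06 z [-3.2e-03 -7.0e-04 -1.0e+00] q [ 0.05  0.5   1.69 -0.    0.95  1.43] F [ 0.3  0.5 -0.2] w 0.055
offset cm [-0.24 -0.23 12.82]
pred [317.22629441 193.25172592]
```

View pics/w1.png

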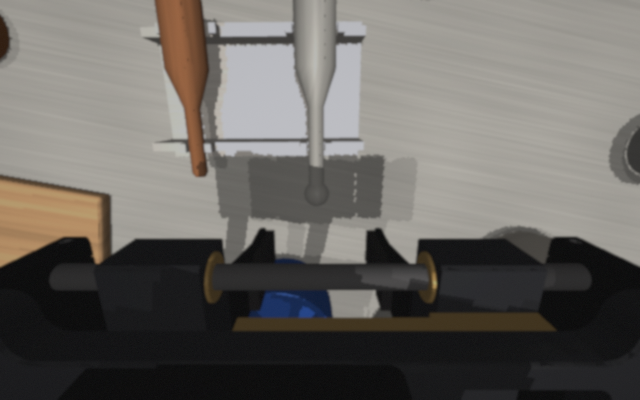

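The knob appears at (317,192) against a prediction of (317,193), so the measurement is good. The shaft is square to the jaws. Descending.

Call:
{"op": "drive_tool", "data": {"plan": [{"offset":[-0.2,-0.2,2.5],"delta_rot":[0,0,0],"jaw":5.5},{"offset":[-0.2,-0.2,5],"delta_rot":[0,0,0],"jaw":5.5},{"offset":[-0.2,-0.2,7.5],"delta_rot":[0,0,0],"jaw":5.5},{"offset":[-0.2,-0.2,10],"delta_rot":[0,0,0],"jaw":5.5},{"offset":[-0.2,-0.2,11.5],"delta_rot":[0,0,0],"jaw":5.5},{"offset":[-0.2,-0.2,12.8],"delta_rot":[0,0,0],"jaw":5.5},{"offset":[-0.2,-0.2,12.8],"delta_rot":[0,0,0],"jaw":5.5},{"offset":[-0.2,-0.2,12.8],"delta_rot":[0,0,0],"jaw":5.5}]}}

```text
time: 2.87
position: [0.5306, 0.1384, 0.0349]
tool_rot: [0.771, -0.637, -0.0, 0.0]
ft_force: [-0.9, -0.0, 0.5]
grip_width: 0.0551
```

```bash
python3 -c "
from h import *
go([.529,.139,.0335])
cv2.imwrite('pics/s2.png',cv2.resize(cv2.cvtColor(camera('side'),cv2.COLOR_RGB2BGR)[100:320,130:400],(736,600)))
"
```

```text
t 2.87 pos [0.5306 0.1384 0.0349] yaw -79.14 z [-5.e-04 -1.e-04 -1.e+00] q [ 0.05  0.71  1.76 -0.    0.67  1.43] F [-0.9 -0.   0.5] w 0.0551
offset cm [-0.09  0.15  0.14]
```

View pics/s2.png

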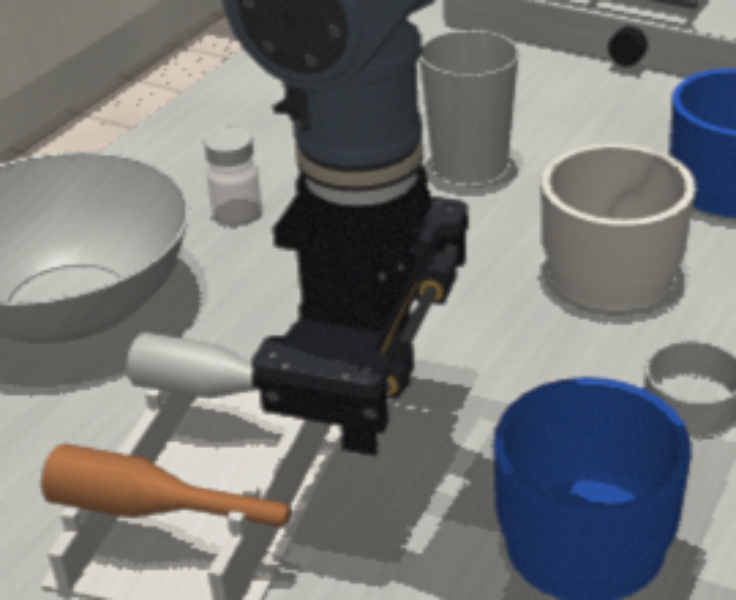

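The fingers straddle the knob and are clear of the rest. Closing at full squeeze.

Call:
{"op": "drive_tool", "data": {"plan": [{"offset":[0,0.1,0.1],"delta_rot":[0,0,0],"jaw":5.5},{"offset":[0,0.1,0.1],"delta_rot":[0,0,0],"jaw":4},{"offset":[0,0.1,0.1],"delta_rot":[0,0,0],"jaw":3},{"offset":[0,0.1,0.1],"delta_rot":[0,0,0],"jaw":1.5},{"offset":[0,0.1,0.1],"delta_rot":[0,0,0],"jaw":1.5},{"offset":[0,0.1,0.1],"delta_rot":[0,0,0],"jaw":1.5},{"offset":[0,0.1,0.1],"delta_rot":[0,0,0],"jaw":1.5},{"offset":[0,0.1,0.1],"delta_rot":[0,0,0],"jaw":1.5}], "squeeze": 60}}

```text
time: 3.58
position: [0.5296, 0.1395, 0.0336]
tool_rot: [0.772, -0.636, 0.0, 0.0]
ft_force: [0.2, 0.0, 0.7]
grip_width: 0.0214
```

```bash
python3 -c "
from h import *
go([.529,.139,.0335])
"
```

```text
t 3.58 pos [0.5296 0.1395 0.0336] yaw -79.01 z [ 1.e-04 -1.e-04 -1.e+00] q [ 0.05  0.72  1.76 -0.    0.66  1.43] F [0.2 0.  0.7] w 0.0214
offset cm [0.04 0.07 0.01]
```

Call:
{"op": "drive_tool", "data": {"plan": [{"offset":[0,0,-1.5],"delta_rot":[0,0,0],"jaw":1.5},{"offset":[0,0,-4.5],"delta_rot":[0,0,0],"jaw":1.5},{"offset":[0,0,-8],"delta_rot":[0,0,0],"jaw":1.5},{"offset":[0,0,-11.5],"delta_rot":[0,0,0],"jaw":1.5},{"offset":[0,0,-15],"delta_rot":[0,0,0],"jaw":1.5},{"offset":[0,0,-18.5],"delta_rot":[0,0,0],"jaw":1.5},{"offset":[0,0,-22],"delta_rot":[0,0,0],"jaw":1.5},{"offset":[0,0,-25],"delta_rot":[0,0,0],"jaw":1.5}]}}

```text
time: 4.25
position: [0.5278, 0.1394, 0.2844]
tool_rot: [0.772, -0.636, -0.001, 0.001]
ft_force: [0.4, 0.8, -5.7]
grip_width: 0.0212
```

```bash
python3 -c "
from h import *
go([.529,.139,.29])
cv2.imwrite('pics/s3.png',cv2.cvtColor(camera('side'),cv2.COLOR_RGB2BGR))
"
```

```text
t 4.25 pos [0.5278 0.1394 0.2844] yaw -79.02 z [-3.7e-03 -3.0e-04 -1.0e+00] q [ 0.05  0.35  1.55 -0.    1.24  1.43] F [ 0.4  0.8 -5.7] w 0.0212
offset cm [ 0.06 -0.11 -0.56]
```

View pics/s3.png

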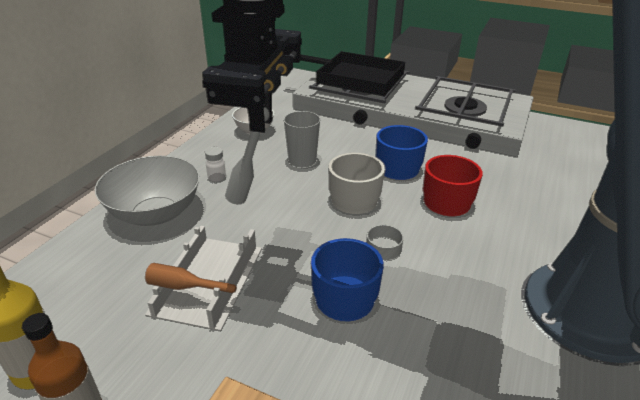

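The pestle has been lifted clear and has already swung most of the way down, leaning a little in the image. The wooden pestle has not moved. I'll reduce the squeeze so it hangs straight.

Call:
{"op": "drive_tool", "data": {"plan": [{"offset":[0,0,0],"delta_rot":[0,0,0],"jaw":1.5},{"offset":[0,0,0],"delta_rot":[0,0,0],"jaw":1.5},{"offset":[0,0,0],"delta_rot":[0,0,0],"jaw":1.5},{"offset":[0,0,0],"delta_rot":[0,0,0],"jaw":1.5},{"offset":[0,0,0],"delta_rot":[0,0,0],"jaw":1.5},{"offset":[0,0,0],"delta_rot":[0,0,0],"jaw":1.5},{"offset":[0,0,0],"delta_rot":[0,0,0],"jaw":1.5},{"offset":[0,0,0],"delta_rot":[0,0,0],"jaw":1.5}], "squeeze": 25}}

```text
time: 4.97
position: [0.5304, 0.1396, 0.2833]
tool_rot: [0.771, -0.636, 0.001, -0.001]
ft_force: [0.6, 0.2, -5.1]
grip_width: 0.0223
```

```bash
python3 -c "
from h import *
go([.529,.139,.29])
for n in ('side','top'):
  cv2.imwrite('pics/%s4.png'%n,cv2.cvtColor(camera(n),cv2.COLOR_RGB2BGR))
s=cv2.imread('pics/side4.png')
cv2.imwrite('pics/s4z.png',cv2.resize(s[60:260,160:360],(600,600)))
o=get_obs();p=o['position'].copy();p[2]+=.019
c=calibration('side');P=np.linalg.inv(c['pose'])
for z in (0,.165):
  q=p-[0,0,z];u=c['K']@(P[:3,:3]@q+P[:3,3]);print(u[:2]/u[2], (u[:2]/u[2]-[160,60])*3)
"
```

```text
t 4.97 pos [0.5304 0.1396 0.2833] yaw -79.03 z [ 1.6e-03  3.0e-04 -1.0e+00] q [0.05 0.36 1.55 0.   1.23 1.43] F [ 0.6  0.2 -5.1] w 0.0223
offset cm [ 0.03  0.15 -0.67]
[259.3510635  114.51728105] [298.05319049 163.55184316]
[265.14761487 206.298244  ] [315.4428446  438.89473199]
```

View pics/s4z.png

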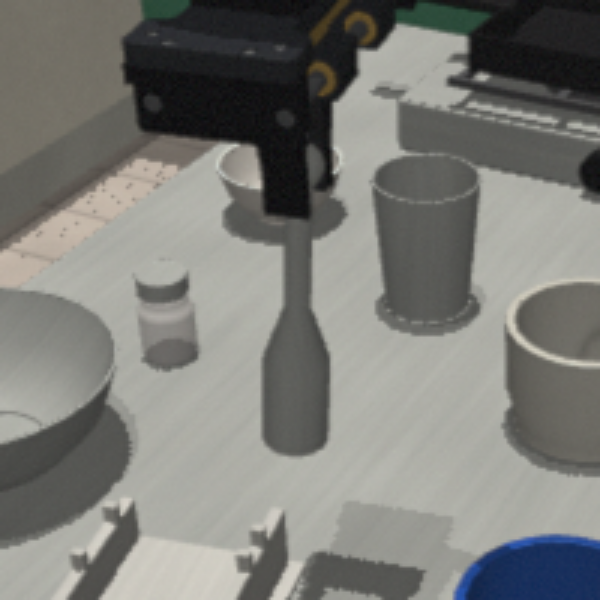

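It hangs within about 4 degrees of vertical, with its foot at about (295,438) in the crop against (315,439) for true plumb and about 0.137 m up. Tightening, then carrying it over the mortar.

Call:
{"op": "drive_tool", "data": {"plan": [{"offset":[0,0,0],"delta_rot":[0,0,0],"jaw":1.5},{"offset":[0,0,0],"delta_rot":[0,0,0],"jaw":1.5},{"offset":[0,0,0],"delta_rot":[0,0,0],"jaw":1.5},{"offset":[0.7,0.3,0],"delta_rot":[0,0,0],"jaw":1.5},{"offset":[2,1,0],"delta_rot":[0,0,0],"jaw":1.5},{"offset":[4,2,0],"delta_rot":[0,0,0],"jaw":1.5},{"offset":[6,3,0],"delta_rot":[0,0,0],"jaw":1.5},{"offset":[8,4,0],"delta_rot":[0,0,0],"jaw":1.5}], "squeeze": 55}}

```text
time: 5.73
position: [0.505, 0.0521, 0.2836]
tool_rot: [0.772, -0.636, 0.0, 0.0]
ft_force: [-0.4, -0.3, -5.4]
grip_width: 0.0216
```

Call:
{"op": "drive_tool", "data": {"plan": [{"offset":[2.1,1,0],"delta_rot":[0,0,0],"jaw":1.5},{"offset":[4.4,2.1,0],"delta_rot":[0,0,0],"jaw":1.5},{"offset":[6.8,3.3,0],"delta_rot":[0,0,0],"jaw":1.5},{"offset":[9.2,4.5,0],"delta_rot":[0,0,0],"jaw":1.5},{"offset":[11.6,5.7,0],"delta_rot":[0,0,0],"jaw":1.5},{"offset":[13.8,6.7,0],"delta_rot":[0,0,0],"jaw":1.5},{"offset":[15.4,7.4,0],"delta_rot":[0,0,0],"jaw":1.5},{"offset":[16.2,7.8,0],"delta_rot":[0,0,0],"jaw":1.5}]}}

```text
time: 6.4
position: [0.4594, -0.1234, 0.284]
tool_rot: [0.771, -0.637, 0.001, 0.001]
ft_force: [0.2, -0.6, -5.0]
grip_width: 0.0214
```

```bash
python3 -c "
from h import *
go([.460,-.121,.2833])
for n in ('side','top'):
  cv2.imwrite('pics/%s5.png'%n,cv2.cvtColor(camera(n),cv2.COLOR_RGB2BGR))
s=cv2.imread('pics/side5.png')
cv2.imwrite('pics/s5z.png',cv2.resize(s[20:240,230:480],(682,600)))
o=get_obs();p=o['position'].copy();p[2]+=.019
c=calibration('side');P=np.linalg.inv(c['pose'])
for z in (0,.165):
  q=p-[0,0,z];u=c['K']@(P[:3,:3]@q+P[:3,3]);print((u[:2]/u[2]-[230,20])*2.727)
q=np.array([.466,-.121,.085]);u=c['K']@(P[:3,:3]@q+P[:3,3]);print('mouth',(u[:2]/u[2]-[230,20])*2.727)
"
```

```text
t 6.4 pos [ 0.4594 -0.1234  0.284 ] yaw -79.16 z [ 8.0e-04 -2.2e-03 -1.0e+00] q [-0.5   0.25  1.72 -0.    1.18  0.89] F [ 0.2 -0.6 -5. ] w 0.0214
offset cm [-0.23 -0.1   0.07]
[375.53062271 118.80367937]
[359.38987058 339.64680772]
mouth [346.41992669 400.07718717]
```

View pics/s5z.png

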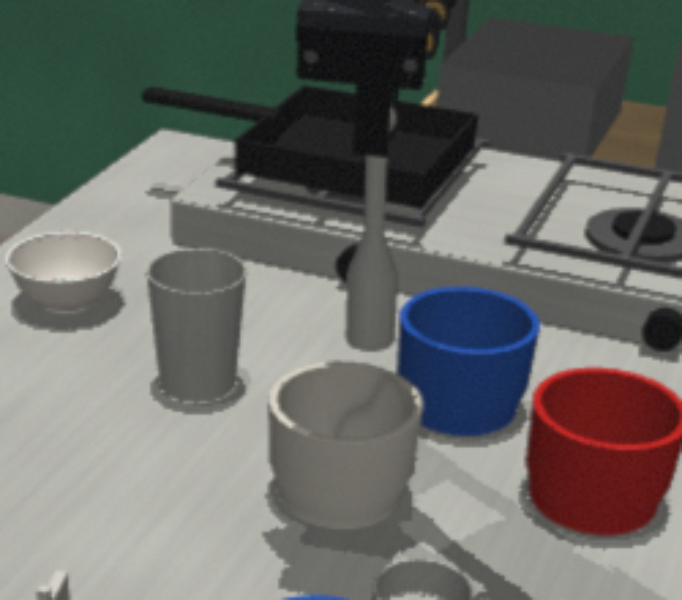

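View pics/top5.png

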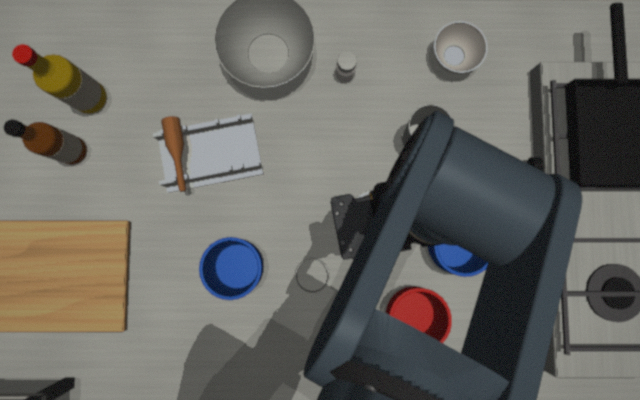

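The foot is at (370,337) in the crop, above the mouth at (346,400), so it hangs over the mortar and nearly plumb. I'll shift about 9 mm in x and lower it.

Call:
{"op": "drive_tool", "data": {"plan": [{"offset":[-0.1,-0.5,0],"delta_rot":[0,0,0],"jaw":1.5},{"offset":[-0.1,-0.9,0],"delta_rot":[0,0,0],"jaw":1.5},{"offset":[-0.1,-0.9,1.5],"delta_rot":[0,0,0],"jaw":1.5},{"offset":[-0.1,-0.9,3.5],"delta_rot":[0,0,0],"jaw":1.5},{"offset":[-0.1,-0.9,5.5],"delta_rot":[0,0,0],"jaw":1.5},{"offset":[-0.1,-0.9,7],"delta_rot":[0,0,0],"jaw":1.5},{"offset":[-0.1,-0.9,8],"delta_rot":[0,0,0],"jaw":1.5},{"offset":[-0.1,-0.9,8],"delta_rot":[0,0,0],"jaw":1.5}]}}

```text
time: 7.17
position: [0.4678, -0.1158, 0.2015]
tool_rot: [0.772, -0.635, -0.002, 0.0]
ft_force: [0.5, 0.5, -5.5]
grip_width: 0.0211
```

```bash
python3 -c "
from h import *
go([.468,-.1205,.157])
s=cv2.cvtColor(camera('side'),cv2.COLOR_RGB2BGR)
cv2.imwrite('pics/s6z.png',cv2.resize(s[20:240,230:480],(682,600)))
"
```

```text
t 7.17 pos [ 0.4678 -0.1158  0.2015] yaw -78.91 z [-0.0041  0.0028 -1.    ] q [-0.48  0.37  1.8   0.    0.97  0.9 ] F [ 0.5  0.5 -5.5] w 0.0211
offset cm [0.49 0.06 4.44]
```

View pics/s6z.png

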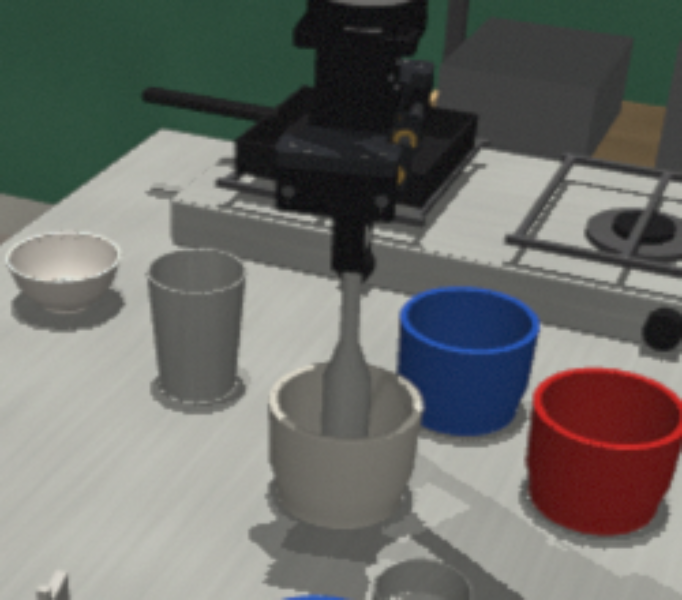

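The head is inside the mouth, centred. Lowering slowly, watching the force.

Call:
{"op": "drive_tool", "data": {"plan": [{"offset":[0.3,0,0.7],"delta_rot":[0,0,0],"jaw":1.5},{"offset":[0.3,0,1.4],"delta_rot":[0,0,0],"jaw":1.5},{"offset":[0.3,0,2.1],"delta_rot":[0,0,0],"jaw":1.5},{"offset":[0.3,0,2.8],"delta_rot":[0,0,0],"jaw":1.5},{"offset":[0.3,0,3.4],"delta_rot":[0,0,0],"jaw":1.5},{"offset":[0.3,0,3.8],"delta_rot":[0,0,0],"jaw":1.5},{"offset":[0.3,0,4.1],"delta_rot":[0,0,0],"jaw":1.5},{"offset":[0.3,0,4.1],"delta_rot":[0,0,0],"jaw":1.5}]}}

```text
time: 7.88
position: [0.4687, -0.1207, 0.1619]
tool_rot: [0.771, -0.636, -0.001, 0.0]
ft_force: [-1.0, -0.3, -5.5]
grip_width: 0.0214
```

```bash
python3 -c "
from h import *
go([.468,-.1205,.157])
"
```

```text
t 7.88 pos [ 0.4687 -0.1207  0.1619] yaw -79.04 z [-1.1e-03  6.0e-04 -1.0e+00] q [-0.48  0.43  1.84  0.    0.87  0.9 ] F [-1.  -0.3 -5.5] w 0.0214
offset cm [-0.03  0.07  0.49]
```

Call:
{"op": "drive_tool", "data": {"plan": [{"offset":[0,0,0.1],"delta_rot":[0,0,0],"jaw":1.5},{"offset":[0,0,0.2],"delta_rot":[0,0,0],"jaw":1.5},{"offset":[0,0,0.3],"delta_rot":[0,0,0],"jaw":1.5},{"offset":[0,0,0.4],"delta_rot":[0,0,0],"jaw":1.5},{"offset":[0,0,0.4],"delta_rot":[0,0,0],"jaw":1.5},{"offset":[0,0,0.45],"delta_rot":[0,0,0],"jaw":1.5},{"offset":[0,0,0.5],"delta_rot":[0,0,0],"jaw":1.5},{"offset":[0,0,0.5],"delta_rot":[0,0,0],"jaw":1.5}]}}

```text
time: 8.55
position: [0.4691, -0.1208, 0.1575]
tool_rot: [0.771, -0.636, 0.0, -0.0]
ft_force: [0.4, -0.2, -5.4]
grip_width: 0.0215
```

Call:
{"op": "drive_tool", "data": {"plan": [{"offset":[0,0,0.05],"delta_rot":[0,0,0],"jaw":1.5},{"offset":[0,0,0.1],"delta_rot":[0,0,0],"jaw":1.5},{"offset":[0,0,0.15],"delta_rot":[0,0,0],"jaw":1.5},{"offset":[0,0,0.15],"delta_rot":[0,0,0],"jaw":1.5},{"offset":[0,0,0.2],"delta_rot":[0,0,0],"jaw":1.5},{"offset":[0,0,0.2],"delta_rot":[0,0,0],"jaw":1.5},{"offset":[0,0,0.2],"delta_rot":[0,0,0],"jaw":1.5},{"offset":[0,0,0.2],"delta_rot":[0,0,0],"jaw":1.5}]}}

```text
time: 9.22
position: [0.4701, -0.1213, 0.1568]
tool_rot: [0.771, -0.636, 0.001, -0.0]
ft_force: [-0.4, -0.9, 6.4]
grip_width: 0.0211
```

The vertical force went from -5.4 to +6.4 N, so the foot is on the floor. One look before opening.

```bash
python3 -c "
from h import *
go([.468,-.1205,.157])
s=cv2.cvtColor(camera('side'),cv2.COLOR_RGB2BGR)
cv2.imwrite('pics/s7z.png',cv2.resize(s[20:240,230:480],(682,600)))
"
```

```text
t 9.22 pos [ 0.4701 -0.1213  0.1568] yaw -79.03 z [ 0.0026 -0.0012 -1.    ] q [-0.48  0.44  1.85  0.    0.85  0.9 ] F [-0.4 -0.9  6.4] w 0.0211
offset cm [-0.11  0.19 -0.02]
```

View pics/s7z.png

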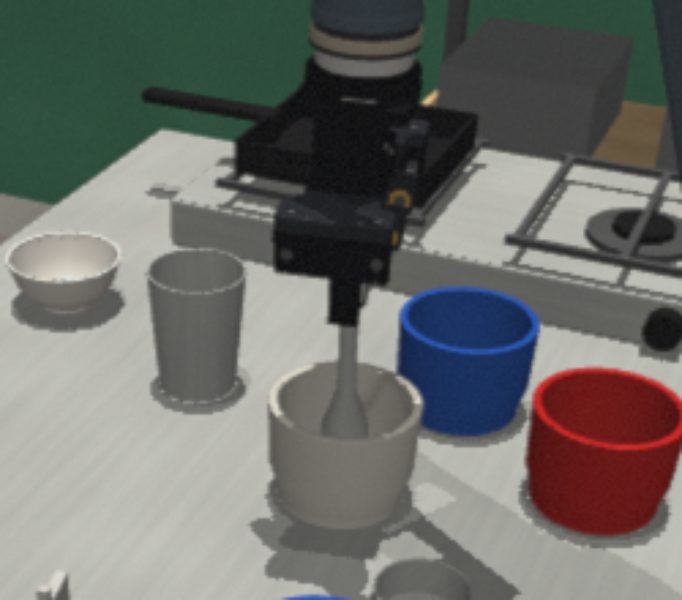

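The pestle stands upright with its head deep in the mortar. Opening slowly.

Call:
{"op": "drive_tool", "data": {"plan": [{"offset":[0,0,0],"delta_rot":[0,0,0],"jaw":2.4},{"offset":[0,0,0],"delta_rot":[0,0,0],"jaw":2.6},{"offset":[0,0,0],"delta_rot":[0,0,0],"jaw":2.8},{"offset":[0,0,0],"delta_rot":[0,0,0],"jaw":3.2},{"offset":[0,0,0],"delta_rot":[0,0,0],"jaw":4},{"offset":[0,0,0],"delta_rot":[0,0,0],"jaw":5},{"offset":[0,0,0],"delta_rot":[0,0,0],"jaw":6},{"offset":[0,0,0],"delta_rot":[0,0,0],"jaw":6.5}]}}

```text
time: 9.93
position: [0.469, -0.1208, 0.1554]
tool_rot: [0.771, -0.636, -0.0, 0.0]
ft_force: [-0.1, 0.2, -0.4]
grip_width: 0.051
```

```bash
python3 -c "
from h import *
go([.468,-.1205,.157])
s=cv2.cvtColor(camera('side'),cv2.COLOR_RGB2BGR)
cv2.imwrite('pics/s8z.png',cv2.resize(s[20:240,230:480],(682,600)))
"
```

```text
t 9.93 pos [ 0.469  -0.1208  0.1554] yaw -79.02 z [-2.e-04  1.e-04 -1.e+00] q [-0.48  0.44  1.85 -0.    0.85  0.9 ] F [-0.1  0.2 -0.4] w 0.051
offset cm [-0.05  0.09 -0.16]
```

View pics/s8z.png

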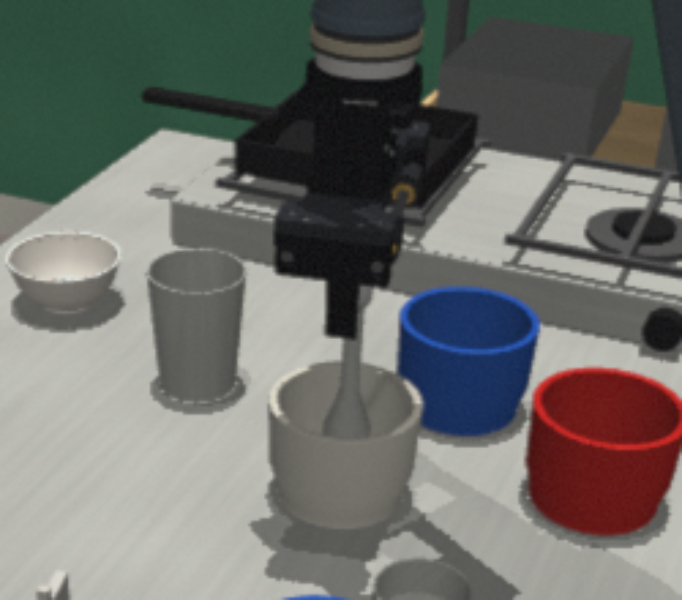

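Released and standing. Retreating straight up.

Call:
{"op": "drive_tool", "data": {"plan": [{"offset":[0,0,0],"delta_rot":[0,0,0],"jaw":7.5},{"offset":[0,0,0],"delta_rot":[0,0,0],"jaw":7.5},{"offset":[0,0,-1],"delta_rot":[0,0,0],"jaw":7.5},{"offset":[0,0,-3],"delta_rot":[0,0,0],"jaw":7.5},{"offset":[0,0,-6],"delta_rot":[0,0,0],"jaw":7.5},{"offset":[0,0,-9],"delta_rot":[0,0,0],"jaw":7.5},{"offset":[0,0,-12],"delta_rot":[0,0,0],"jaw":7.5},{"offset":[0,0,-13],"delta_rot":[0,0,0],"jaw":7.5}]}}

```text
time: 10.65
position: [0.4711, -0.1218, 0.2899]
tool_rot: [0.772, -0.636, 0.004, -0.001]
ft_force: [0.7, 0.0, -0.0]
grip_width: 0.0746
```

```bash
python3 -c "
from h import *
go([.468,-.1205,.157])
s=cv2.cvtColor(camera('side'),cv2.COLOR_RGB2BGR)
cv2.imwrite('pics/s9.png',s)
"
```

```text
t 10.65 pos [ 0.4711 -0.1218  0.2899] yaw -79.02 z [ 0.0072 -0.0037 -1.    ] q [-0.48  0.25  1.69  0.    1.19  0.9 ] F [ 0.7  0.  -0. ] w 0.0746
offset cm [-0.25  0.37 13.28]
```

View pics/s9.png

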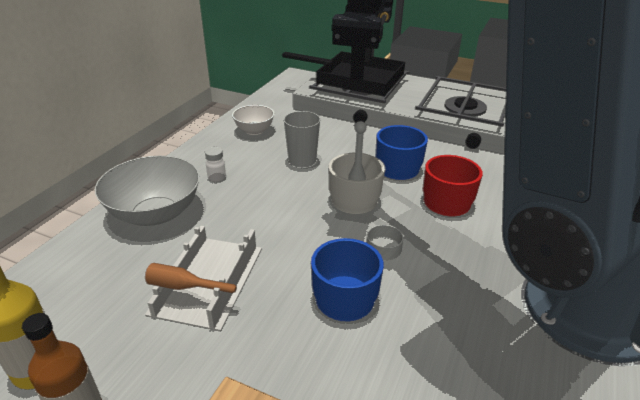

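The pestle stands in the mortar with its knob up at (361,127). The mortar and the wooden pestle are where they were, and the gripper is clear. I'll let it settle, check it is at rest, and hand in.

Call:
{"op": "drive_tool", "data": {"plan": [{"offset":[0,0,0],"delta_rot":[0,0,0],"jaw":7.5},{"offset":[0,0,0],"delta_rot":[0,0,0],"jaw":7.5},{"offset":[0,0,0],"delta_rot":[0,0,0],"jaw":7.5},{"offset":[0,0,0],"delta_rot":[0,0,0],"jaw":7.5},{"offset":[0,0,0],"delta_rot":[0,0,0],"jaw":7.5},{"offset":[0,0,0],"delta_rot":[0,0,0],"jaw":7.5},{"offset":[0,0,0],"delta_rot":[0,0,0],"jaw":7.5},{"offset":[0,0,0],"delta_rot":[0,0,0],"jaw":7.5}]}}

```text
time: 11.37
position: [0.469, -0.1208, 0.2853]
tool_rot: [0.771, -0.636, -0.0, 0.0]
ft_force: [-1.1, -0.7, -0.9]
grip_width: 0.0747
```

```bash
python3 -c "
from h import *
s=cv2.cvtColor(camera('side'),cv2.COLOR_RGB2BGR);a=cv2.imread('pics/s9.png')
print('max diff around pestle',cv2.absdiff(cv2.GaussianBlur(s,(5,5),0),cv2.GaussianBlur(a,(5,5),0))[110:220,320:400].max())
print(hand_in())
"
```

```text
max diff around pestle 18
the job is handed in; nothing more can be done
None
```

The steel pestle is standing in the stone mortar, released, and the job is handed in at about 11.4 s. No verdict was reported.

- **Lift and hang:** I pinched the knob at 60 N and lifted it about 25 cm. It was already swinging down during the lift, because the gripper cannot reach the 100 N that would hold it level. I loosened to 25 N, and it hung about 4° off vertical with its foot about 137 mm up. I then tightened to 55 N.
- **Placing:** I lowered it until the vertical force changed from -5.4 to +6.4 N, which showed the foot was on the floor. Only then did I open the fingers and back straight up.
- **Last checks:** The side view showed the pestle upright and the gripper clear. By eye, the mortar and the wooden pestle had not moved. Comparing two side views about 0.7 s apart gave a largest difference of 18 grey levels around the pestle, which I took as noise and shadow rather than movement; I did not look into it further.

No check failed. The grip width read 21 to 22 mm on the 24 mm knob, which I took to be the pads giving.

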